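# Lid the staining jar and hold its spring keeper open

### The job

The white porcelain staining jar standing in the aluminium jar stand is about to be lifted out by a colleague. Set the loose lid that fits it (the larger of the two lids) gently onto the jar so that it sits seated and level, and let go of it; only then pull the black upright grip of the stand's spring-return keeper outwards, away from the jar, until the keeper's pointer lines up with the ridge on the mark block, and keep it there: finish while still holding the grip at the mark, because the spring draws it back in. Leave the jar standing in its place and everything else where it is.

Things in the scene. Friction and masses are not known exactly. Their poses are not given: they have to be found in the camera images.
- lid: Larger of two white porcelain lids, at first flat on the bench, knob up, 70 to 170 g. Disc 86 mm across, 6 mm thick; below it a plug 68 mm across, 8 mm deep (3 mm chamfer) that drops into the jar's mouth; on top a cylindrical knob 24 mm across, 32 mm tall. Origin: centre of the plug's underside, z up; disc 8 to 14 mm above it, knob 14 to 46 mm.
- jar: White porcelain staining jar, loose, standing in the stand: foot flange 100 mm in diameter and 8 mm thick, body 80 mm in diameter, 85 mm tall overall, open at the top. Stands on the stand's plate between four low studs with 2.5 mm play. Origin: centre of its underside; z up.
- jar_rim (a point): Centre of the jar's mouth, at the height of the rim (about 97 mm above the bench). Mouth 73 mm inside diameter, wall 3.5 mm. With the lid seated the lid's origin is 8 mm below this point.
- stand: Fixed aluminium jar stand on the bench: plate 315 x 130 x 12 mm. Origin: at bench height below the centre of the jar's place. Its -x axis is the pull direction of the keeper (away from the jar, roughly towards the robot); the plate reaches 240 mm along -x, 75 mm along +x. Between jar and grip a bridge crosses the keeper bar, 38 mm above the bench.
- travel (a joint): Travel of the spring-return keeper bar, m: 0 = home (its tongue lies over the jar's foot), grows as it is pulled out along the stand's -x axis, stop at 0.060. The spring pulls it home with about 6 N at 0, rising by 1.1 N per 10 mm (about 10 N at the mark); let go, it returns to 0.
- keeper: The keeper: a flat steel bar sliding in the stand, with a black upright round grip on its outer end: cylinder 24 mm across, 58 mm tall, from 64 to 122 mm above the bench, on a 14 mm steel stem. It takes a pinch from above in any direction. Origin: the stand's origin when home (so inside the jar's place, not on the grip); moves with the keeper; axes as the stand's.
- grip_mid (a point): Point on the axis of the grip to grasp at, 100 mm above the bench; 120 mm from the jar's place along the stand's -x axis when the keeper is home. Moves with the keeper.
- pointer (a point): Tip of the keeper's pointer: a 4 mm wide black finger that sticks out sideways (stand's +y) from the keeper bar, 34 mm above the bench. Moves with the keeper. x axis as the stand's.
- mark_line (a point): Inner end of the 4 mm wide black ridge on top of the mark block, 34 mm above the bench. The block (16 x 18 mm, 23 mm tall) is fixed on the plate beside the keeper bar, on the stand's +y side, 28 to 46 mm outwards from the pointer's home. Axes as the stand's. The keeper is at the mark when pointer and ridge have the same x in the stand's frame.
- small_lid: Bystander: smaller porcelain lid, 56 mm in diameter, 46 mm tall over its 16 mm knob, for the small pot. Origin: centre of its underside.
- small_pot: Bystander: small white pot, 54 mm in diameter, 50 mm tall. Origin: centre of its underside.
- bottle: Bystander: amber bottle, 64 mm in diameter, 150 mm tall. Origin: centre of its underside.
- slide_rack: Bystander: white slotted slide rack, 200 x 100 x 45 mm. Origin: centre of its underside.
- brush: Bystander: brush 180 mm long, lying. Origin: centre of its underside.
- cassette: Bystander: grey tissue cassette with a pale wax block, 42 x 29 x 17 mm. Origin: centre of its underside.
- forceps: Bystander: steel forceps about 120 mm long, lying. Origin: about its middle, on the bench.
Mind the look-alikes: they are no part of the job. Leave any brown or orange look-alike of the lid alone. What is shaped like the jar but yellow is not meant.

How it is judged:
By the outcome, as a careful person would: the job done as asked, in the order asked, and still so for the second after the job is handed in, while the arm keeps its last pose, push and grip.
It also fails if it takes over 58 s, if anything falls off the work surface, if the arm or the gripper's body presses on something with over 40 N, if the wrist force passes 120 N, or if a joint passes its speed limit or range.

### The arm

A 6-joint arm with a two-finger parallel gripper is mounted at the origin on the work surface. World frame = base frame: x ahead of the robot, y to its left, z up, the work surface at z = 0. Lengths are in m, angles in rad, forces in N, time in s.
With the tool pointing down it reaches from about 0.4 to 0.825 m from the base axis. Payload 7 kg.
Tool frame: the origin (TCP) lies on the centre line of the jaws, within the pads' length; the fingertips stand 19 mm ahead of it and the grasp point (between the pads) is the TCP; z points along the fingers, y is the line along which they close (so a half turn about z gives the same grasp; the last joint's range is limited). The gripper opens to 88 mm and grips with 3 to 60 N. Pads are 19 mm wide; open, the fingers measure 130 mm over their backs; the gripper's body (78 mm by 193 mm) begins 47 mm behind the grasp point.
Start: joints at [1.47, 0.359, 0.012, 0, -1.224, -0.288], TCP at [0.256, 0.625, 0.246] pointing down, gripper open.
Joint ranges: [-3.07, 3.07], [-1.43, 2.12], [-1.02, 1.25], [-3.03, 1.67], [-3.05, -0], [-3.03, 3.03]. Speed limits (rad/s): [2.39, 2.39, 3.01, 3.14, 3.14, 3.14].

### API

Orientations are given as [roll, pitch, yaw] about the fixed x, y, z axes, in that order (R = Rz(yaw) Ry(pitch) Rx(roll)).
In Python, from station import arm, imaging, models gives the robot as it stands.
- The arm moves only by the tool play_rows, never from a script. Its arguments are lists of equal length, an entry for each row: "travel": the shift along the tool's x, y, z in units of 25 mm (1.0 is 25 mm), a list of three; "twist": the turn about the tool's z in units of 0.15 rad (1.0 is 0.15 rad). A call has 1 to 8 rows; each row shifts and turns the commanded pose from where the row before left it, along the tool's axes as they then stand; what a row does not reach is not made up. A row lasts 1/8 s, in which the tool goes at most 62.5 mm and 10.7 degrees, less where a joint would pass 70% of its speed; a pose out of reach is approached as far as the arm can. A call with a number of a shift or a turn outside -1 to 1 is refused whole. A call with a gripper value outside its range is refused whole. "fingers" is the opening, from 0 (shut) to 1 (fully open), set as the call begins (left out, the last holds). The fingers move at their own pace and stop on an object; "newtons" is the grip in N (left out, the last holds). Time passes only in rows, so rows that do not move let the fingers close. It gives the time, the measured TCP pose, the force, the opening and the grip force at its end, in the units of the state.
- arm.get_state(): the state, without advancing time (a new reading comes with each control period).
- imaging.grab_frame(name): name is "side" or "top"; returns a dict with "pixels" (384x512x3 uint8, red, green, blue), "fx", "fy", "cx", "cy" (pixels), "R" (3x3) and "t" (3): a world point X has camera coordinates R X + t. Camera axes: x right, y down, z forward; pixel columns grow to the right and rows downward; lengths in m; the calibration is good to about 2 mm. A picture is of the moment at which its call begins. There is no depth.
- arm.job_done(): hands the job in; it is judged then, once.
Trained networks look in the newest picture that a camera, given by its name, has taken for a name from the list of things; names that differ only in an ending like _2 or _b are one class to them, and where a whole thing is asked for, a point or a joint stands for the part that bears it (a point fixed in the world has none). Each returns a list of dicts, best first, with "confidence" (0 to 1); they miss things now and then, are a little off and sometimes report something else, mostly with a low value. They report only what shows in the picture. A call takes as long as a camera call. They do not tell look-alikes from the thing itself.
- models.boxes_of(name, camera): "extent" ([centre column, centre row, width, height] in pixels, round what is visible of it).
- models.silhouettes(name, camera): "pixels" (384x512 bool, what is visible of it) and "extent" ([centre column, centre row, width, height] in pixels, round what is visible of it).
The state is a dict: "t": time; "q": joint angles; "qd": joint speeds; "joint_efforts": joint torques, N m; "eef_pos": TCP position; "ee_rot": TCP orientation; "force": force on the tool from outside, world axes, zero at the start; "moment": the same for the moment, N m; "width": finger opening in m; "gripper_force": force on a finger pad.
Only numpy, scipy, OpenCV 4.12 (cv2) and the standard library are available. Lean on these libraries where they do the work, as an engineer would, in place of code of your own. Each camera call takes 0.05 s, during which the arm holds its last target. There are 200 camera calls.

## Working session

There is one attempt and no reset: what is moved stays moved. The work goes in short steps, Python scripts to look and compute and a tool call to move; the robot and the scene stay as the last step left them, time stands still between calls to the robot, and variables do not carry over. Pictures are saved under pics/ and viewed, at most 10 in all, crops included, and the job is handed in when it is done.

Besides the shell and the picture viewer there is one more tool, called after "Call:" as name(argument=value, ...), one argument or row to a line, values as JSON. play_rows: Moves the arm, as the interface text tells. Shifts and turns lie within -1 to 1; 1 stands for 25 mm of shift or 0.15 rad of turn. Its arguments: {"type":"object","properties":{"travel":{"type":"array","items":{"type":"array","items":{"type":"number"}}},"twist":{"type":"array","items":{"type":"number"}},"fingers":{"type":"number"},"newtons":{"type":"number"}},"required":["travel","twist"]}

```bash
mkdir -p pics; ls
cat > h.py <<'E'
import numpy as np, cv2
from station import arm, imaging, models
def ray(f,u,v,z):
    R=np.array(f["R"]);t=np.array(f["t"]);c=-R.T@t
    d=R.T@np.array([(u-f["cx"])/f["fx"],(v-f["cy"])/f["fy"],1.])
    return c+d*(z-c[2])/d[2]
def proj(f,X):
    p=np.array(f["R"])@np.array(X)+np.array(f["t"])
    return np.array([f["fx"]*p[0]/p[2]+f["cx"],f["fy"]*p[1]/p[2]+f["cy"]])
def save(f,n,crop=None,s=1):
    p=f["pixels"][...,::-1]
    if crop: a,b,c,d=crop;p=p[b:d,a:c]
    cv2.imwrite("pics/"+n,cv2.resize(p,None,fx=s,fy=s,interpolation=cv2.INTER_CUBIC))
E
python3 - <<'E'
from h import *
np.set_printoptions(precision=3,suppress=True)
for c in("top","side"):
    f=imaging.grab_frame(c);save(f,c+"0.png",s=1.5)
    print(c,-np.array(f["R"]).T@f["t"],f["fx"])
    for n in["lid","jar","jar_rim","keeper","grip_mid","pointer","mark_line","stand","small_lid","small_pot","bottle"]:
        for b in models.boxes_of(n,c)[:3]:print(n,round(b["confidence"],2),np.round(b["extent"],1), ray(f,*b["extent"][:2],0.03))
s=arm.get_state();print(s["t"],s["eef_pos"],s["ee_rot"])
E
```

```text
pics
top [ 0.307 -0.054  1.504] 412.5471865938309
lid 0.77 [283.9 204.6  23.6  19.5] [ 0.532 -0.16   0.03 ]
lid 0.71 [311.4 241.2  25.3  25.3] [ 0.402 -0.258  0.03 ]
jar 0.92 [274.6 131.1  26.5  27.4] [ 0.808 -0.125  0.03 ]
jar 0.66 [234.6 174.8  25.5  31.7] [0.639 0.021 0.03 ]
jar_rim 0.79 [273.  127.2  27.3  28. ] [ 0.824 -0.119  0.03 ]
jar_rim 0.77 [235.2 176.2  26.3  23.6] [0.634 0.018 0.03 ]
jar_rim 0.18 [304.1 148.7  11.8  16.6] [ 0.742 -0.234  0.03 ]
keeper 0.48 [230.9 202.2  10.1  26.7] [0.537 0.031 0.03 ]
grip_mid 0.66 [228.7 200.   10.7  28.2] [0.545 0.04  0.03 ]
pointer 0.44 [228.7 201.8   8.2  20.7] [0.539 0.039 0.03 ]
mark_line 0.18 [227.9 199.3  10.9  22.7] [0.548 0.043 0.03 ]
stand 0.84 [232.  201.5  49.3  90.6] [0.54  0.028 0.03 ]
small_lid 0.51 [151.4 209.6  11.3  10.8] [0.506 0.317 0.03 ]
small_lid 0.48 [117.2 253.1  17.   52.6] [0.349 0.428 0.03 ]
small_lid 0.31 [346.1 247.7  27.   17.4] [ 0.381 -0.381  0.03 ]
small_pot 0.59 [241.  135.8   7.8  15.4] [0.788 0.    0.03 ]
bottle 0.63 [181.4 144.6  21.5  26.5] [0.75  0.221 0.03 ]
bottle 0.49 [322.2 203.6  21.2  25.3] 
[... 842 characters left out ...]
er 0.67 [256.2 184.4  26.6  31.6] [0.642 0.041 0.03 ]
pointer 0.51 [232.5 186.6  21.4  26.1] [0.558 0.073 0.03 ]
mark_line 0.45 [234.6 194.9  94.3  47.2] [0.543 0.028 0.03 ]
stand 0.73 [234.1 197.1  92.4  47.5] [0.536 0.018 0.03 ]
small_lid 0.74 [297.5 179.8  13.4  18.3] [ 0.793 -0.012  0.03 ]
small_lid 0.49 [195.  156.9  11.2  12.7] [0.51  0.315 0.03 ]
small_pot 0.48 [297.1 178.9  13.1  17.2] [ 0.795 -0.006  0.03 ]
small_pot 0.45 [232.1 187.8  24.4  21.2] [0.554 0.068 0.03 ]
bottle 0.87 [256.2 144.   19.3  31.6] [0.776 0.275 0.03 ]
bottle 0.7 [231.5 186.2  27.6  30.9] [0.556 0.077 0.03 ]
bottle 0.44 [256.6 185.1  25.7  29.1] [0.641 0.037 0.03 ]
1.2 [0.256 0.625 0.246] [-3.142 -0.    -0.389]
```

View pics/top0.png

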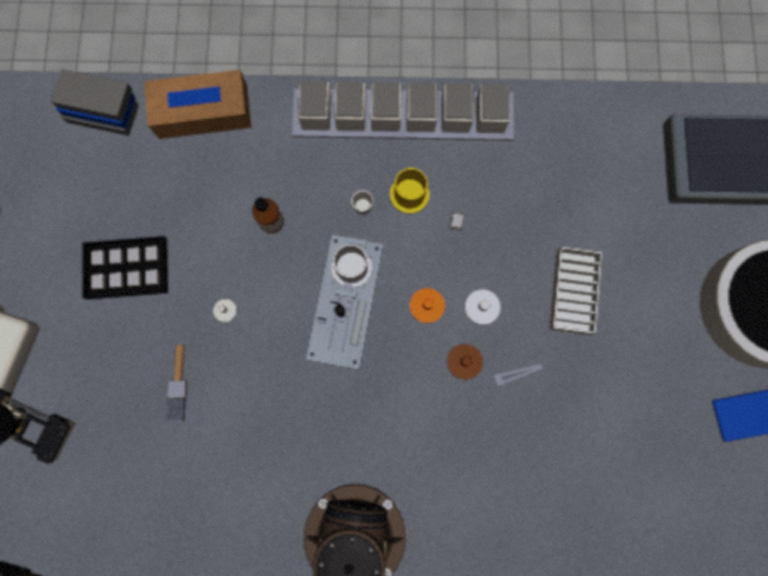

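View pics/side0.png

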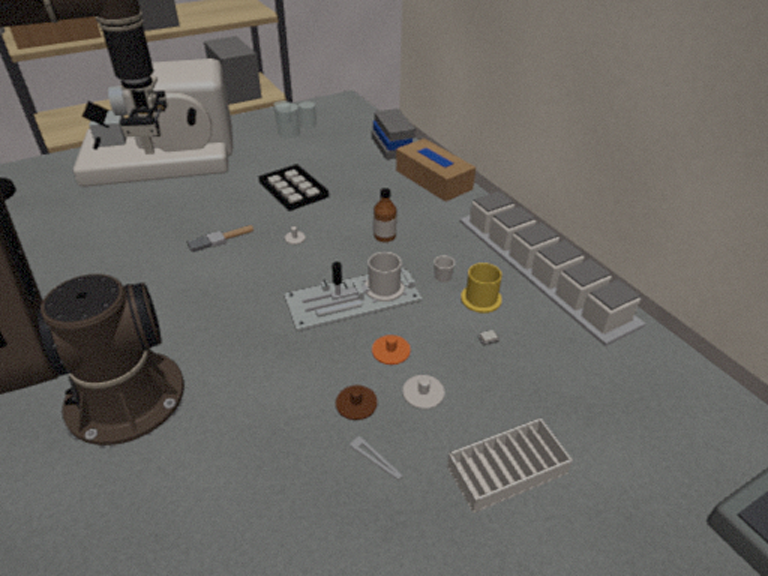

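Run:
```python
from h import *
f=imaging.grab_frame("top");g=imaging.grab_frame("side")
def c(f,a,b,cc,d,s=4):return cv2.resize(f["pixels"][b:d,a:cc,::-1],None,fx=s,fy=s,interpolation=cv2.INTER_CUBIC)
A=c(f,195,150,345,250);B=c(g,185,165,310,285)
B=cv2.resize(B,None,fx=1.2,fy=1.2)
cv2.imwrite("pics/c_top.png",c(f,200,150,345,255,5)); cv2.imwrite("pics/c_side.png",c(g,180,160,310,280,5))
import pickle;pickle.dump((f,g),open("f0.pkl","wb"))
```

```text
(no output)
```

View pics/c_top.png

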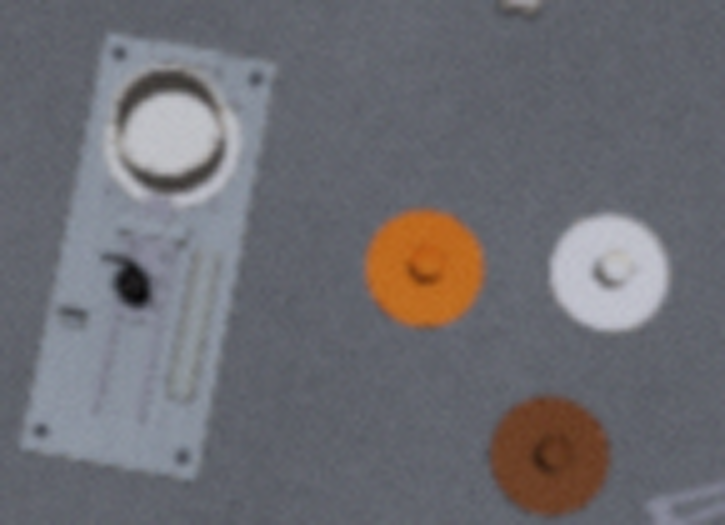

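View pics/c_side.png

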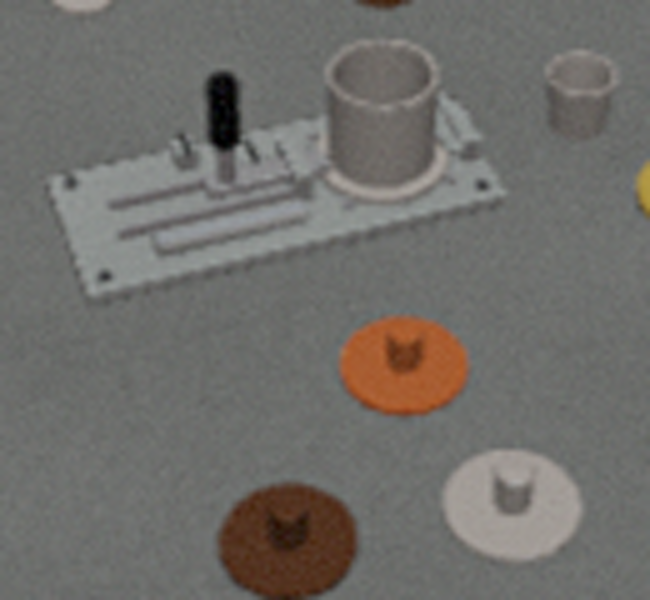

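Run:
```python
from h import *
import pickle
np.set_printoptions(precision=4,suppress=True)
f,g=pickle.load(open("f0.pkl","rb"))
off=lambda c,a,b:(c[0]/5+a-.4,c[1]/5+b-.4)
print("top corners",[ray(f,*off(c,200,150),.012)[:2] for c in[(107,33),(277,65),(196,480),(20,448)]])
print("side corners",[ray(g,*off(c,180,160),.012)[:2] for c in[(50,178),(97,297),(505,190)]])
print("rim top",ray(f,*off((171,134),200,150),.097),"rim side",ray(g,*off((383,76),180,160),.097))
print("ptr/mark top",ray(f,*off((108,259),200,150),.034),ray(f,*off((73,314),200,150),.034))
print("grip top (side)",ray(g,*off((223,78),180,160),.122))
# segmented lid, plate
for n,im,box,z in(("top",f,(302,188,342,222),.014),("side",g,(265,246,300,275),.014)):
    a,b,c,d=box;p=im["pixels"][b:d,a:c].astype(float).min(2);t=cv2.threshold(p.astype(np.uint8),0,255,cv2.THRESH_OTSU)[1]
    k=max(cv2.findContours(t,cv2.RETR_EXTERNAL,cv2.CHAIN_APPROX_NONE)[0],key=cv2.contourArea)
    e=cv2.fitEllipse(k);print("lid",n,e,ray(im,e[0][0]+a,e[0][1]+b,.011))
p=cv2.cvtColor(f["pixels"],cv2.COLOR_RGB2GRAY)[150:255,195:262];t=cv2.threshold(cv2.GaussianBlur(p,(3,3),0),0,255,cv2.THRESH_OTSU)[1]
k=max(cv2.findContours(t,cv2.RETR_EXTERNAL,cv2.CHAIN_APPROX_NONE)[0],key=cv2.contourArea)
r=cv2.boxPoints(cv2.minAreaRect(k))+[195,150];w=np.array([ray(f,*q,.012)[:2] for q in r]);print("plate",w,np.linalg.norm(np.diff(w,axis=0),axis=1),w.mean(0))
for n in("lid","jar_rim"):
  for c,im,z in(("top",f,.014),("side",g,.014)):
    for s in models.silhouettes(n,c)[:4]:
        k=max(cv2.findContours(s["pixels"].astype(np.uint8),0,1)[0],key=cv2.contourArea);print(n,c,round(s["confidence"],2),np.round(s["extent"],1))
```

```text
top corners [array([0.7133, 0.074 ]), array([ 0.6907, -0.0534]), array([ 0.3829, -0.0001]), array([0.4037, 0.1272])]
side corners [array([0.4065, 0.1258]), array([ 0.3873, -0.0053]), array([ 0.6935, -0.0496])]
rim top [0.6181 0.0198 0.097 ] rim side [0.6281 0.0191 0.097 ]
ptr/mark top [0.5389 0.0662 0.034 ] [0.4986 0.0901 0.034 ]
grip top (side) [0.5137 0.0442 0.122 ]
lid top ((19.428878784179688, 16.03618621826172), (22.01805877685547, 23.26920509338379), 124.33141326904297) [ 0.5388 -0.2989  0.011 ]
lid side ((17.020401000976562, 14.36688232421875), (20.922977447509766, 26.811002731323242), 97.51226043701172) [ 0.5401 -0.2976  0.011 ]
plate [[ 0.404   0.1273]
 [ 0.7161  0.0767]
 [ 0.6914 -0.0538]
 [ 0.3811  0.0014]] [0.3162 0.1328 0.3152] [0.5481 0.0379]
lid top 0.84 [322.5 202.9  20.3  21. ]
lid top 0.82 [311.7 239.4  23.   26.7]
lid top 0.66 [284.6 205.7  16.3  19.3]
lid side 0.92 [259.  234.4  27.   18.4]
lid side 0.85 [281.1 261.3  31.8  24.2]
lid side 0.69 [257.6 143.9  16.5  34.8]
lid side 0.65 [239.1 267.9  30.   18.4]
jar_rim top 0.75 [234.9 176.3  27.1  28. ]
jar_rim top 0.72 [273.5 128.1  25.4  27.1]
jar_rim side 0.96 [320.1 191.6  24.5  33.9]
jar_rim side 0.79 [255.1 183.6  25.8  25.1]
jar_rim side 0.67 [255.4 143.1  21.7  35. ]
```

```bash
cat >> h.py <<'E'
def overlay(f,crop,s,circs=(),pts=()):
    a,b,c,d=crop;p=cv2.resize(f["pixels"][b:d,a:c,::-1],None,fx=s,fy=s,interpolation=cv2.INTER_CUBIC)
    T=lambda X:((proj(f,X)-[a,b]+.5)*s-.5)
    for X,r,col in circs:
        P=np.array([T([X[0]+r*np.cos(k),X[1]+r*np.sin(k),X[2]]) for k in np.linspace(0,6.28,60)])
        cv2.polylines(p,[np.round(P).astype(int)],True,col,1)
    for X,col in pts: cv2.circle(p,tuple(np.round(T(X)).astype(int)),3,col,-1)
    return p
E
python3 - <<'E'
from h import *
import pickle
f,g=pickle.load(open("f0.pkl","rb"))
O=(.629,.024);L=(.5395,-.2985)
ci=[((*O,.097),.0365,(0,0,255)),((*O,.097),.040,(0,255,0)),((*O,.020),.050,(255,0,0)),((.511,.0441,.122),.012,(0,255,255)),((*L,.014),.043,(0,0,255)),((*L,.046),.012,(0,255,0))]
A=overlay(f,(215,150,265,200),8,ci);B=overlay(g,(225,160,275,210),8,ci)
C=overlay(f,(300,188,345,213),8,ci);D=overlay(g,(260,250,305,275),8,ci)
cv2.imwrite("pics/ov.png",np.vstack([np.hstack([A,B]),np.hstack([cv2.resize(C,(400,200)),cv2.resize(D,(400,200))])]))
E
```

```text
(no output)
```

View pics/ov.png

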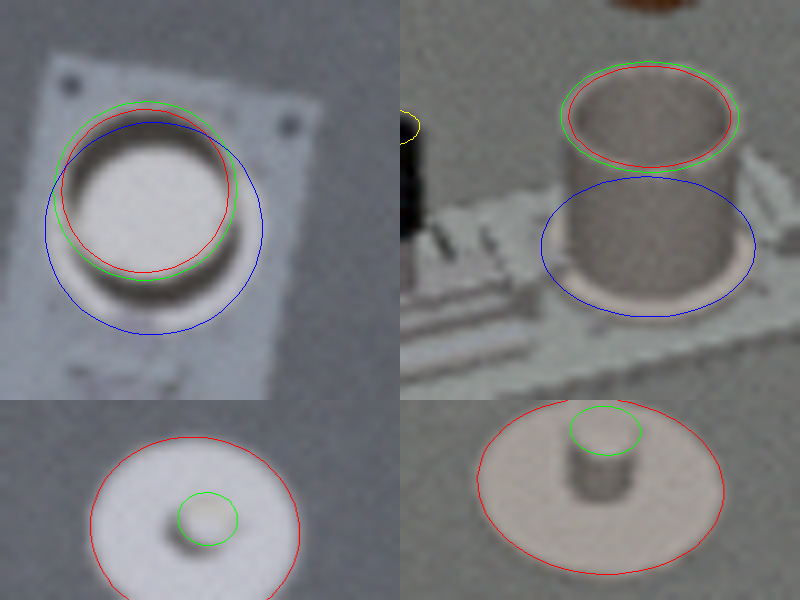

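Call:
play_rows(
  travel=[
    [1,1,0],
    [1,1,0],
    [1,1,0],
    [1,1,0],
    [1,1,0],
    [1,1,0],
    [1,1,0],
    [1,1,0],
  ],
  twist=[0,0,0,0,0,0,0,0],
  fingers=0.7,
  newtons=20,
)

```text
t: 2.5
eef_pos: [0.3655, 0.3626, 0.2458]
ee_rot: [-3.141, -0.0, -0.389]
force: [0.8, -0.2, -0.3]
width: 0.0616
gripper_force: 0.0
```

Call:
play_rows(
  travel=[
    [1,1,0],
    [1,1,0],
    [1,1,0],
    [1,1,0],
    [1,1,0],
    [1,1,0],
    [1,1,0],
    [1,1,0],
  ],
  twist=[0,0,0,0,0,0,0,0],
)

```text
t: 3.5
eef_pos: [0.4748, 0.1017, 0.2459]
ee_rot: [-3.141, -0.0, -0.389]
force: [1.2, 0.0, -0.1]
width: 0.0616
gripper_force: 0.0
```

Call:
play_rows(
  travel=[
    [1,1,0],
    [1,1,0],
    [1,1,0],
    [1,1,0],
    [1,1,0],
    [1,1,0],
    [1,1,0],
    [1,1,0],
  ],
  twist=[0,0,0,0,0,0,0,0],
)

```text
t: 4.5
eef_pos: [0.5841, -0.1592, 0.2457]
ee_rot: [-3.142, -0.0, -0.389]
force: [0.6, 0.6, 0.8]
width: 0.0614
gripper_force: 0.0
```

Call:
play_rows(
  travel=[
    [0,1,1],
    [0,1,1],
    [0,1,1],
    [0,1,1],
    [0,1,0],
    [0,0.8,0],
    [0,0,0],
    [0,0,0],
  ],
  twist=[0,0,0,0,0,0,0,0],
)

```text
t: 5.5
eef_pos: [0.529, -0.2922, 0.146]
ee_rot: [-3.141, -0.001, -0.389]
force: [1.2, 0.7, -0.5]
width: 0.0612
gripper_force: 0.0
```

```bash
python3 -c "
from h import *
s=arm.get_state();print(s['t'],s['eef_pos'],s['ee_rot'],s['q'],s['force'],s['width'])
y=s['ee_rot'][2];d=np.array([.5395,-.2985])-s['eef_pos'][:2];print('units',np.array([np.cos(y)*d[0]+np.sin(y)*d[1],np.sin(y)*d[0]-np.cos(y)*d[1],s['eef_pos'][2]-.037])/.025)"
```

```text
5.5 [ 0.52902806 -0.29216582  0.1459991 ] [-3.14137519e+00 -8.83729334e-04 -3.88991281e-01] [-1.81649235e-01  3.24288996e-01 -2.81548188e-01 -3.75870516e-05
 -9.64049576e-01  1.36347580e+00] [ 1.19791081  0.70474113 -0.45516974] 0.061181208067174656
units [0.4836749  0.07557696 4.35996409]
```

Call:
play_rows(
  travel=[
    [0.5,0.1,0],
    [0,0,1],
    [0,0,1],
    [0,0,1],
    [0,0,0.8],
    [0,0,0.3],
    [0,0,0.2],
    [0,0,0],
  ],
  twist=[0,0,0,0,0,0,0,0],
)

```text
t: 6.5
eef_pos: [0.5398, -0.2993, 0.0383]
ee_rot: [3.142, -0.0, -0.388]
force: [0.0, 0.6, 0.6]
width: 0.0612
gripper_force: 0.0
```

Call:
play_rows(
  travel=[
    [0,0,0],
    [0,0,0],
    [0,0,0],
    [0,0,0],
    [0,0,0],
    [0,0,0],
  ],
  twist=[0,0,0,0,0,0],
  fingers=0,
  newtons=25,
)

```text
t: 7.25
eef_pos: [0.5393, -0.2993, 0.0382]
ee_rot: [3.142, -0.0, -0.389]
force: [0.2, 0.4, 1.3]
width: 0.0236
gripper_force: 25.0
```

Call:
play_rows(
  travel=[
    [0,0,-0.3],
    [0,0,-1],
    [0,0,-1],
    [0,0,-1],
    [0,0,-1],
    [0,0,-1],
    [0,0,-1],
    [0,0,0],
  ],
  twist=[0,0,0,0,0,0,0,0],
)

```text
t: 8.25
eef_pos: [0.5404, -0.2996, 0.198]
ee_rot: [-3.141, -0.004, -0.389]
force: [-0.5, -0.5, -1.5]
width: 0.0235
gripper_force: 25.0
```

Call:
play_rows(
  travel=[
    [-0.2,-0.5,0],
    [-0.2,-1,0],
    [-0.2,-1,0],
    [-0.2,-1,0],
    [-0.2,-1,0],
    [-0.2,-1,0],
    [-0.2,-1,0],
    [-0.2,-1,0],
  ],
  twist=[0,0,0,0,0,0,0,0],
)

```text
t: 9.25
eef_pos: [0.5726, -0.1091, 0.1943]
ee_rot: [3.141, 0.002, -0.389]
force: [-0.1, 0.5, -1.3]
width: 0.0237
gripper_force: 25.0
```

Call:
play_rows(
  travel=[
    [0,-1,0],
    [0,-1,0],
    [0,-1,0],
    [0,-1,0],
    [0,-1,0.2],
    [0,-0.7,0.8],
    [0,0,0.4],
    [0,0,0],
  ],
  twist=[0,0,0,0,0,0,0,0],
)

```text
t: 10.25
eef_pos: [0.6263, 0.0208, 0.1586]
ee_rot: [3.139, 0.003, -0.389]
force: [0.3, 0.1, -0.9]
width: 0.0237
gripper_force: 25.0
```

Run:
```python
from h import *
s=arm.get_state();print(s['t'],s['eef_pos'],s['ee_rot'],s['force'],s['moment'],s['width'])
f=imaging.grab_frame("top");g=imaging.grab_frame("side")
p=s['eef_pos'];z=p[2]-.0382
ci=[((.628,.022,.097),.040,(0,0,255)),((p[0],p[1],z+.014),.043,(0,255,0)),((p[0],p[1],z+.008),.043,(255,255,0))]
A=overlay(f,(205,140,265,200),6,ci);B=overlay(g,(220,145,280,205),7,ci)
A=cv2.resize(A,(380,380));cv2.imwrite("pics/above.png",np.hstack([A,B[:380,:420]]))
```

```text
10.25 [0.62631891 0.02082656 0.15856219] [ 3.13937434e+00  2.73616523e-03 -3.88963288e-01] [ 0.30041871  0.11608026 -0.87576401] [-0.05181149 -0.03592202 -0.05410544] 0.02370341185984097
```

View pics/above.png

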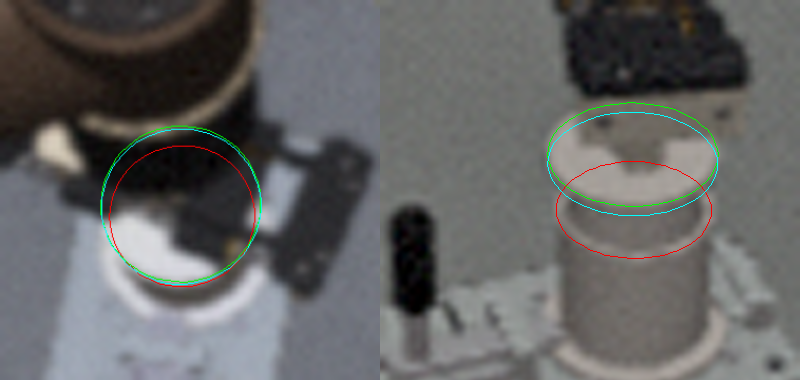

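Call:
play_rows(
  travel=[
    [0.05,-0.07,0.3],
    [0,0,0.3],
    [0,0,0.2],
    [0,0,0.1],
    [0,0,0.1],
    [0,0,0],
  ],
  twist=[0,0,0,0,0,0],
)

```text
t: 11.1
eef_pos: [0.6292, 0.0224, 0.1354]
ee_rot: [3.141, 0.0, -0.389]
force: [-0.2, 0.0, -1.2]
width: 0.0236
gripper_force: 25.0
```

Call:
play_rows(
  travel=[
    [0,0,0.06],
    [0,0,0.06],
    [0,0,0.06],
    [0,0,0],
  ],
  twist=[0,0,0,0],
)

```text
t: 11.6
eef_pos: [0.6291, 0.0224, 0.1309]
ee_rot: [3.141, 0.0, -0.389]
force: [-0.2, -0.4, -0.5]
width: 0.0232
gripper_force: 25.0
```

Call:
play_rows(
  travel=[
    [0,0,0.06],
    [0,0,0.05],
    [0,0,0],
    [0,0,0],
  ],
  twist=[0,0,0,0],
)

```text
t: 12.1
eef_pos: [0.6292, 0.0224, 0.1283]
ee_rot: [3.142, -0.0, -0.389]
force: [0.1, 0.2, -1.2]
width: 0.0234
gripper_force: 25.0
```

Call:
play_rows(
  travel=[
    [0,0,0.04],
    [0,0,0.02],
    [0,0,0],
    [0,0,0],
  ],
  twist=[0,0,0,0],
)

```text
t: 12.6
eef_pos: [0.6293, 0.0224, 0.1272]
ee_rot: [-3.141, -0.0, -0.389]
force: [-2.2, 0.3, 4.1]
width: 0.0233
gripper_force: 25.0
```

Call:
play_rows(
  travel=[
    [0,0,0],
    [0,0,0],
    [0,0,0],
    [0,0,0],
    [0,0,0],
  ],
  twist=[0,0,0,0,0],
  fingers=0.55,
)

```text
t: 13.22
eef_pos: [0.6292, 0.0224, 0.1267]
ee_rot: [3.142, 0.0, -0.389]
force: [-0.8, 0.2, 0.6]
width: 0.0482
gripper_force: 0.0
```

Call:
play_rows(
  travel=[
    [0,0,-0.3],
    [0,0,-0.7],
    [0,0,-1],
    [0,0,-1],
    [0,0,-0.6],
    [0,0,0],
  ],
  twist=[0,0,0,0,0,0],
)

```text
t: 13.98
eef_pos: [0.6298, 0.0226, 0.2186]
ee_rot: [-3.14, -0.002, -0.389]
force: [-0.4, -0.4, 0.1]
width: 0.0483
gripper_force: 0.0
```

Call:
play_rows(
  travel=[
    [0,0,0],
    [0,0,0],
    [0,0,0],
    [0,0,0],
    [0,0,0],
    [0,0,0],
    [0,0,0],
    [0,0,0],
  ],
  twist=[1,1,1,1,1,1,1,1],
)

```text
t: 14.98
eef_pos: [0.6286, 0.0223, 0.2155]
ee_rot: [3.14, -0.0, -1.594]
force: [-0.4, -0.3, -0.4]
width: 0.0484
gripper_force: 0.0
```

Call:
play_rows(
  travel=[
    [0,0,0],
    [0,0.8,0],
    [0,1,0],
    [0,1,0],
    [0,1,0],
    [0,1,0],
    [0,0,0],
    [0,0,0],
  ],
  twist=[1,0,0,0,0,0,0,0],
)

```text
t: 15.98
eef_pos: [0.5111, 0.0425, 0.2165]
ee_rot: [3.141, -0.0, -1.738]
force: [-0.1, 0.1, 1.4]
width: 0.0478
gripper_force: 0.0
```

Run:
```python
from h import *
s=arm.get_state();print(s['t'],s['eef_pos'],s['ee_rot'],s['q'],s['width'])
f=imaging.grab_frame("top");g=imaging.grab_frame("side")
p=s['eef_pos'];O=np.array([.628,.022]);
def st(x,y,z,O=(.629,.024),a=-.168):return (O[0]+x*np.cos(a)-y*np.sin(a),O[1]+x*np.sin(a)+y*np.cos(a),z)
ci=[((*O,.103),.043,(0,0,255)),((*O,.135),.012,(0,255,0)),(st(-.12,0,.122),.012,(0,255,255)),((p[0],p[1],p[2]+.019),.008,(255,0,255))]
A=overlay(f,(205,155,255,225),7,ci);B=overlay(g,(205,145,270,215),7,ci)
cv2.imwrite("pics/rel.png",np.hstack([A,B[:490,:445]]))
```

```text
15.975 [0.51107239 0.04250155 0.21650495] [ 3.14136765e+00 -1.92067594e-04 -1.73848780e+00] [ 4.66303221e-01  1.13569934e-01 -3.83288846e-01  2.44037794e-05
 -1.07423260e+00 -6.34006342e-01] 0.0478092317601343
```

View pics/rel.png

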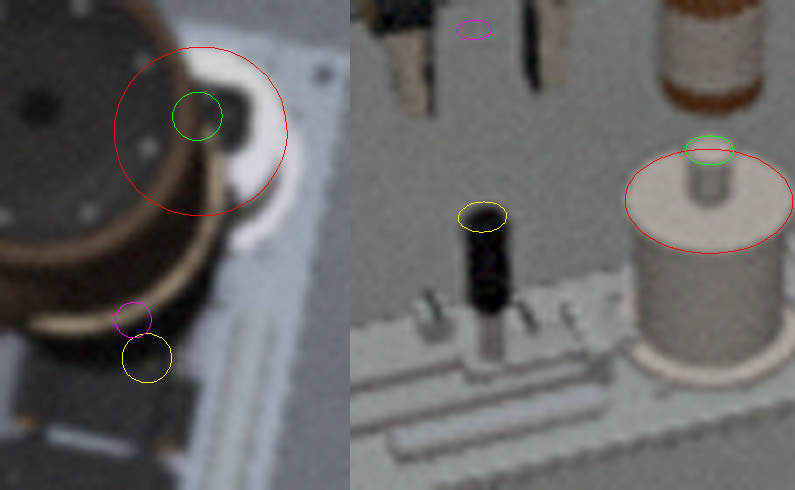

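Call:
play_rows(
  travel=[
    [-0.07,-0.05,0.5],
    [0,0,1],
    [0,0,1],
    [0,0,1],
    [0,0,0.7],
    [0,0,0.4],
    [0,0,0],
    [0,0,0],
  ],
  twist=[0,0,0,0,0,0,0,0],
)

```text
t: 17.08
eef_pos: [0.5129, 0.0441, 0.1023]
ee_rot: [-3.141, 0.0, -1.739]
force: [-0.3, 0.2, -0.3]
width: 0.0486
gripper_force: 0.0
```

Call:
play_rows(
  travel=[
    [0,0,0],
    [0,0,0],
    [0,0,0],
    [0,0,0],
    [0,0,0],
  ],
  twist=[0,0,0,0,0],
  fingers=0,
  newtons=45,
)

```text
t: 17.7
eef_pos: [0.5108, 0.044, 0.1018]
ee_rot: [3.139, -0.0, -1.739]
force: [-8.8, 3.5, 7.1]
width: 0.0235
gripper_force: 45.0
```

Run:
```python
from h import *
import pickle
np.set_printoptions(precision=4,suppress=True)
s=arm.get_state();print(s['t'],s['eef_pos'],s['ee_rot'],s['force'],s['width'])
f,g=pickle.load(open("f0.pkl","rb"));a=-.168
h=imaging.grab_frame("side")
A=cv2.resize(g["pixels"][180:200,205:245,::-1],None,fx=14,fy=14,interpolation=cv2.INTER_CUBIC)
B=cv2.resize(f["pixels"][195:217,205:235,::-1],None,fx=13,fy=13,interpolation=cv2.INTER_CUBIC)
C=np.zeros((580,560,3),np.uint8);C[:280]=A;C[285:571,:390]=B
cv2.imwrite("pics/mark.png",C)
```

```text
17.7 [0.5108 0.044  0.1018] [ 3.139  -0.0003 -1.7394] [-8.822   3.4849  7.1058] 0.02348411821079012
```

View pics/mark.png

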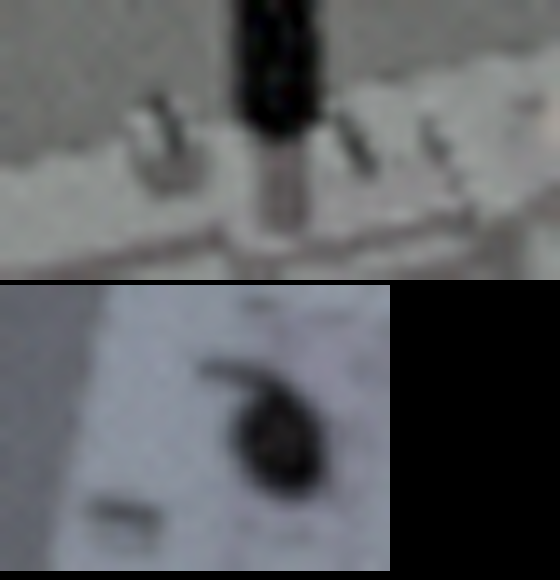

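```bash
cat >> h.py <<'E'
a=-.168
def stc(X,O=(.629,.024)):
    d=np.array(X[:2])-O;return np.array([np.cos(a)*d[0]+np.sin(a)*d[1],-np.sin(a)*d[0]+np.cos(a)*d[1]])
E
python3 - <<'E'
from h import *
import pickle
np.set_printoptions(precision=4,suppress=True)
f,g=pickle.load(open("f0.pkl","rb"))
S=lambda x,y:stc(ray(g,205+(x+.5)/14-.5,180+(y+.5)/14-.5,.034))
T=lambda x,y:stc(ray(f,205+(x+.5)/13-.5,195+(y-285+.5)/13-.5,.034))
print("side ridge",S(158,98),S(180,148),"ptr",S(344,115),S(368,170))
print("top ridge",T(90,508),T(157,521),"ptr",T(203,362),T(255,374))
E
```

```text
side ridge [-0.1376  0.0532] [-0.1377  0.0317] ptr [-0.0933  0.0301] [-0.0939  0.0069]
top ridge [-0.1389  0.0536] [-0.1391  0.0347] ptr [-0.0932  0.031 ] [-0.0938  0.0161]
```

Call:
play_rows(
  travel=[
    [0,0.2,0],
    [0,0.3,0],
    [0,0.3,0],
    [0,0.3,0],
    [0,0.3,0],
    [0,0.2,0],
    [0,0,0],
    [0,0,0],
  ],
  twist=[0,0,0,0,0,0,0,0],
)

```text
t: 18.75
eef_pos: [0.4742, 0.0504, 0.1019]
ee_rot: [-3.139, 0.0, -1.738]
force: [8.4, -6.0, -6.8]
width: 0.0233
gripper_force: 45.0
```

Run:
```python
from h import *
s=arm.get_state();print(s['t'],s['eef_pos'],s['ee_rot'],s['force'],s['width'],"travel",-stc(s['eef_pos'])-[.12,0])
g=imaging.grab_frame("side")
import pickle;pickle.dump(g,open("g1.pkl","wb"))
cv2.imwrite("pics/pull.png",np.vstack([cv2.resize(g["pixels"][175:205,200:250,::-1],None,fx=12,fy=12,interpolation=cv2.INTER_CUBIC)]))
```

```text
18.75 [0.47419409 0.05036775 0.10189999] [-3.13938278e+00  6.04218840e-05 -1.73847723e+00] [ 8.36331108 -6.02203708 -6.7553713 ] 0.02331294433660862 travel [ 0.0370354 -0.0001113]
```

View pics/pull.png

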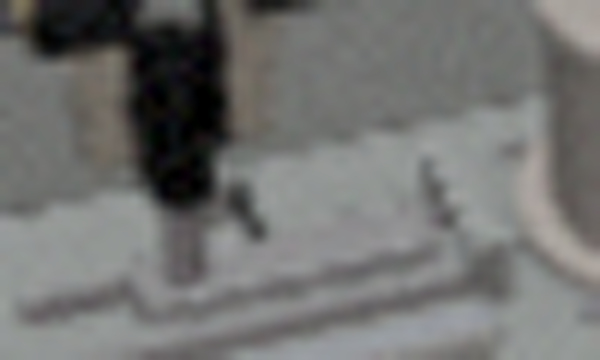

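Run:
```python
from h import *
import pickle
np.set_printoptions(precision=4,suppress=True)
g=pickle.load(open("g1.pkl","rb"))
f0,g0=pickle.load(open("f0.pkl","rb"))
S=lambda x,y:stc(ray(g,200+(x+.5)/12-.5,175+(y+.5)/12-.5,.034))
print("ptr",S(236,187),S(262,236))
# dark-line profiles along stand x at fixed y: pointer band, ridge band (sub-pixel)
def W(x,y):return [.629+x*np.cos(a)-y*np.sin(a),.024+x*np.sin(a)+y*np.cos(a),.034]
def line(im,x0,x1,ys):
    xs=np.arange(x0,x1,.0005);v=0
    G=cv2.cvtColor(im["pixels"],cv2.COLOR_RGB2GRAY).astype(np.float32)
    for y in ys:
        P=np.array([proj(im,W(x,y)) for x in xs],np.float32);v=v+cv2.remap(G,P[:,:1],P[:,1:],cv2.INTER_CUBIC).ravel()
    w=np.clip(np.percentile(v,60)-v,0,None);k=np.argmin(v);m=abs(xs-xs[k])<.006
    return xs[k],(w*xs)[m].sum()/w[m].sum()
py=np.arange(.014,.029,.002);ry=np.arange(.035,.051,.002)
print("home ptr side",line(g0,-.106,-.082,py),"top",line(f0,-.106,-.082,np.arange(.02,.03,.002)))
print("ridge side",line(g0,-.150,-.126,ry),"top",line(f0,-.150,-.126,ry))
print("now ptr side",line(g,-.143,-.119,py))
```

```text
ptr [-0.1315  0.0294] [-0.1303  0.005 ]
home ptr side (np.float64(-0.09449999999999999), np.float64(-0.09416335606171172)) top (np.float64(-0.09449999999999999), np.float64(-0.094597385842299))
ridge side (np.float64(-0.13799999999999998), np.float64(-0.13768714565484444)) top (np.float64(-0.13849999999999998), np.float64(-0.13903702636214982))
now ptr side (np.float64(-0.13249999999999998), np.float64(-0.13303498981738102))
```

Call:
play_rows(
  travel=[
    [0,0.14,0],
    [0,0.14,0],
    [0,0,0],
    [0,0,0],
  ],
  twist=[0,0,0,0],
)

```text
t: 19.3
eef_pos: [0.4674, 0.0515, 0.1019]
ee_rot: [-3.139, 0.0, -1.739]
force: [9.8, -4.6, -8.5]
width: 0.0233
gripper_force: 45.0
```

Run:
```python
from h import *
s=arm.get_state();print(s['t'],s['eef_pos'],s['force'],s['width'],"travel",-stc(s['eef_pos'])-[.12,0])
g=imaging.grab_frame("side");f=imaging.grab_frame("top")
import pickle;pickle.dump((f,g),open("g2.pkl","wb"))
A=cv2.resize(g["pixels"][175:200,195:245,::-1],None,fx=16,fy=16,interpolation=cv2.INTER_CUBIC)
B=cv2.resize(f["pixels"][200:225,200:250,::-1],None,fx=8,fy=8,interpolation=cv2.INTER_CUBIC)
C=cv2.resize(g["pixels"][160:205,190:280,::-1],(400,200),interpolation=cv2.INTER_CUBIC)
cv2.imwrite("pics/final.png",np.vstack([A,np.hstack([B,C])]))
def W(x,y):return [.629+x*np.cos(a)-y*np.sin(a),.024+x*np.sin(a)+y*np.cos(a),.034]
G=cv2.cvtColor(g["pixels"],cv2.COLOR_RGB2GRAY).astype(np.float32)
xs=np.arange(-.15,-.126,.0005)
for y in np.arange(.008,.056,.003):
    P=np.array([proj(g,W(x,y)) for x in xs],np.float32);v=cv2.remap(G,P[:,:1],P[:,1:],cv2.INTER_CUBIC).ravel()
    w=np.clip(np.percentile(v,60)-v,0,None);k=np.argmin(v);m=abs(xs-xs[k])<.005
    print(round(y,3),round(xs[k],4),round((w*xs)[m].sum()/w[m].sum(),4),v.min())
```

```text
19.3 [0.46739476 0.05151963 0.10190342] [ 9.82749862 -4.61062004 -8.53964674] 0.023281392173947212 travel [ 0.04393161 -0.00011004]
0.008 -0.1385 -0.1384 77.46416
0.011 -0.1385 -0.1386 66.17865
0.014 -0.1385 -0.1389 61.010708
0.017 -0.1395 -0.1395 47.3444
0.02 -0.139 -0.1392 39.511494
0.023 -0.1385 -0.1387 42.44212
0.026 -0.15 -0.1488 50.93914
0.029 -0.15 -0.1483 31.049623
0.032 -0.15 -0.1481 14.11619
0.035 -0.15 -0.148 -0.8449892
0.038 -0.15 -0.1478 1.7960286
0.041 -0.145 -0.1454 9.470123
0.044 -0.144 -0.1441 4.0285554
0.047 -0.143 -0.1431 -0.2004919
0.05 -0.1425 -0.1427 -3.9218106
0.053 -0.143 -0.1432 -0.90368384
```

View pics/final.png

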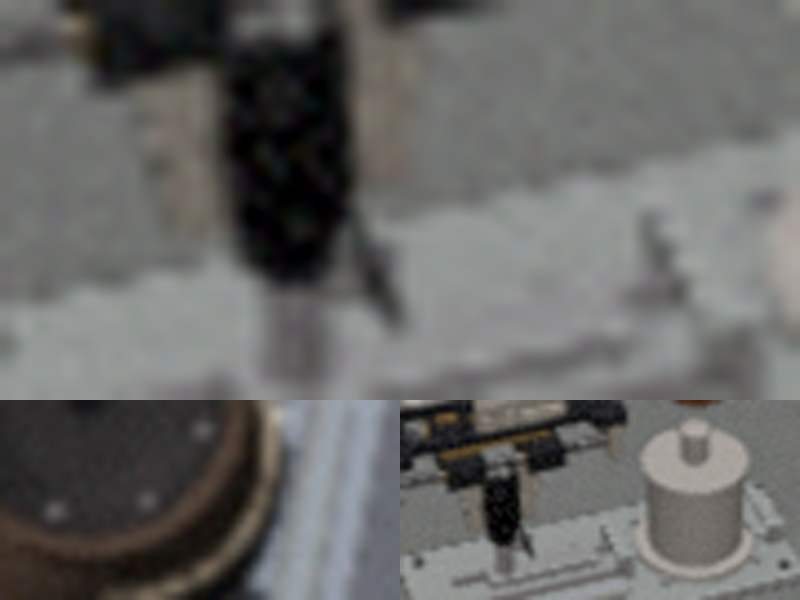

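Run:
```python
from h import *
import pickle
f0,g0=pickle.load(open("f0.pkl","rb"));g1=pickle.load(open("g1.pkl","rb"));_,g2=pickle.load(open("g2.pkl","rb"))
g3=[imaging.grab_frame("side") for _ in range(4)]
def W(x,y):return [.629+x*np.cos(a)-y*np.sin(a),.024+x*np.sin(a)+y*np.cos(a),.034]
def prof(im,xc,ys):
    xs=np.arange(xc-.012,xc+.012,.0005);G=cv2.GaussianBlur(cv2.cvtColor(im["pixels"],cv2.COLOR_RGB2GRAY).astype(np.float32),(0,0),.6);o=[]
    for y in ys:
        P=np.array([proj(im,W(x,y)) for x in xs],np.float32);v=cv2.remap(G,P[:,:1],P[:,1:],cv2.INTER_CUBIC).ravel()
        c=xc
        for _ in range(4):
            m=abs(xs-c)<.006;b=np.interp(xs[m],xs[m][[0,-1]],v[m][[0,-1]]);w=np.clip(b-v[m],0,None);c=(w*xs[m]).sum()/(w.sum()+1e-9)
        o.append(c*1000)
    return np.round(o,1)
py=np.arange(.012,.0281,.002);ry=np.arange(.034,.053,.002)
print("home side",prof(g0,-.094,py));print("home top",prof(f0,-.094,py))
print("ridge side",prof(g0,-.138,ry));print("ridge top",prof(f0,-.139,ry))
print("g1",prof(g1,-.131,py));print("g2",prof(g2,-.138,py))
for g in g3:print("now",prof(g,-.138,py))
```

```text
home side [-94.2 -94.2 -94.2 -94.2 -94.1 -94.1 -94.1 -93.7 -93.6]
home top [-96.3 -95.3 -94.4 -94.3 -94.3 -94.3 -94.3 -94.3 -94.3]
ridge side [-138.3 -138.1 -137.8 -137.7 -137.6 -137.7 -137.8 -138.1 -138.1 -137.9]
ridge top [-138.7 -138.7 -138.7 -138.6 -138.6 -138.6 -138.6 -138.6 -138.7 -138.7]
g1 [-131.4 -131.9 -132.3 -132.3 -132.3 -131.9 -131.8 -131.3 -130.7]
g2 [-138.4 -138.4 -138.4 -138.4 -138.4 -138.3 -137.9 -137.8 -137.7]
now [-138.3 -138.3 -138.4 -138.4 -138.3 -138.2 -137.8 -137.7 -137.6]
now [-138.3 -138.3 -138.4 -138.4 -138.4 -138.3 -138.2 -137.8 -137.7]
now [-138.2 -138.2 -138.3 -138.3 -138.2 -138.2 -137.8 -137.7 -137.6]
now [-138.3 -138.3 -138.4 -138.4 -138.4 -138.3 -138.2 -137.8 -137.8]
```

```bash
python3 -c "
from h import *
s=arm.get_state();print(s['t'],s['eef_pos'],s['gripper_force']);print(arm.job_done())"
```

```text
19.6 [0.4674677  0.0515136  0.10190125] 45.006229877471924
the job is handed in; nothing more can be done
None
```

The larger white lid is seated level on the jar and released. The keeper is pulled out 43.9 mm and held there; the camera measurements put the pointer within about 0.5 mm of the ridge. I handed the job in at 19.6 s and no verdict came back.

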